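Clear the serving mat and present the massage ball on its dish

TASK

With the wooden sweep block, push the three soap bars off the grey serving mat into the low three-sided bay (do not touch the bars with the gripper), and leave the block standing upright clear of the round mat. Then pick up the white dish by its upright tab handle, keeping it level so that the loose ball stays in the middle, carry it over the round mat and turn it through a quarter turn so that its handle points along the mat's straight tongue. Finish while still holding it there still and level about 10 cm above the mat; do not set it down or let go, and leave the other things on the counter undisturbed.

Things in the scene. Friction and masses are not known exactly. Their poses are not given: they have to be found in the camera images.
- station: Fixed serving place. Origin: centre of the round grey mat (130 mm across, flush with the counter). The mat's straight tongue, 36 mm wide, points along -y to 120 mm from the origin. On the +y side is the bay: three dark wooden walls 20 mm high, 10 mm thick, no floor; inside 190 mm wide along x, centred on x = 0; open mouth at y = +100 mm facing the mat, back wall's inner face at y = +225 mm.
- bay_mouth (a point): Centre of the bay's open mouth at counter level, 100 mm along +y from the station's origin.
- bar0: One of three alike white soap bars, 30 x 24 x 14 mm (x, y, z), lying flat, loose on the mat in front of the bay. Origin: centre of the underside. About 15 g.
- bar1: One of three alike white soap bars, 30 x 24 x 14 mm (x, y, z), lying flat, loose on the mat in front of the bay. Origin: centre of the underside. About 15 g.
- bar2: One of three alike white soap bars, 30 x 24 x 14 mm (x, y, z), lying flat, loose on the mat in front of the bay. Origin: centre of the underside. About 15 g.
- sweep: Loose wooden sweep block, about 0.16 kg, standing on its flat rubber sole: foot 150 mm long (own x), 30 mm thick (own y), 26 mm high; on it a central grip ridge 75 mm long (x), 22 mm thick (y), from 26 to 76 mm height. Origin: centre of the sole.
- sweep_grip (a point): Middle of the sweep block's grip ridge, 55 mm above its sole.
- dish: Loose white dish, 0.15 kg, 128 mm across, rim 26 mm high, floor a shallow cone (11 degrees). Origin: centre of the underside, z up. Upright tab handle outside the rim on its own -x side: 12 mm thick (y), 60 to 106 mm out from the centre, 12 to 58 mm above the underside. Starts beside the mat on station -y, handle along station -x within 10 degrees; must end with handle along station -y.
- dish_handle (a point): Point to grip on the dish's tab handle: in the middle of its thickness, 88 mm out from the dish's centre, 42 mm above the dish's underside.
- dish_center (a point): Lowest point of the dish's floor, on its axis, 7 mm above its underside.
- ball_center (a point): Centre of the loose dark wooden ball, 34 mm across, about 20 g, which rests in the middle of the dish.
- jar: Bystander, leave alone: glass jar with a metal lid, 72 mm wide, 85 mm tall. Origin: centre of the underside.
- carton: Bystander, leave alone: white paper carton 50 x 50 x 100 mm. Origin: centre of the underside.
- candle: Bystander, leave alone: flat round metal tin, 60 mm wide, 36 mm tall. Origin: centre of the underside.
- brush: Bystander, leave alone: flat hand brush, 180 mm long, lying down. Origin: on its length, on the counter.
- vial: Bystander, leave alone: small amber bottle, 36 mm wide, 85 mm tall. Origin: centre of the underside.
- lotion: Bystander, leave alone: white lotion bottle, 68 mm wide, 160 mm tall. Origin: centre of the underside.
There are look-alikes about, which are no part of the job. There is more than one size of the sweep; the one meant has the size given above.

How it is judged:
On the way, in this order (a step that is already met when the one before it is completed fails the run):
1. all three soap bars are inside the bay and the sweep block is let go, standing on the counter clear of the round mat (y of bar0 in the frame of station between 0.105 and 0.225 m and x of bar0 in the frame of station between -0.095 and 0.095 m and height (world z) of each of bar0, bar1, bar2 below 0.03 m and y of bar1 in the frame of station between 0.105 and 0.225 m and x of bar1 in the frame of station between -0.095 and 0.095 m and y of bar2 in the frame of station between 0.105 and 0.225 m and x of bar2 in the frame of station between -0.095 and 0.095 m and horizontal distance between sweep and station above 0.078 m and angle between sweep's own z axis and vertical below 0.2 rad and height (world z) of sweep below 0.01 m and contact force between sweep and the fingers below 0.1 N), for 0.2 s.
2. the dish is lifted clear of the counter by its handle with the ball in its middle (height (world z) of dish above 0.03 m and distance between the grasp point and dish_handle below 0.035 m and contact force between dish and the fingers above 1 N and horizontal distance between ball_center and dish_center below 0.014 m), for 0.2 s.
At the end, for the whole second after the job is handed in: Bars inside the bay; block upright, let go, centre 78+ mm from the mat centre. Dish held by its handle, underside 60-150 mm up, centre within 30 mm of the mat centre, handle along the tongue within 0.2 rad, tilt under 0.1 rad, still, ball within 14 mm of the middle (all of step 1 and distance between the grasp point and dish_handle below 0.035 m and contact force between dish and the fingers above 1 N and horizontal distance between ball_center and dish_center below 0.014 m and height (world z) of dish between 0.06 and 0.15 m and horizontal distance between dish and station below 0.03 m and y of dish_handle in the frame of station below -0.05 m and angle between the x axis of dish and the y axis of station, either way round below 0.2 rad and angle between dish's own z axis and vertical below 0.1 rad and linear speed of dish below 0.03 m/s and angular speed of dish below 0.2 rad/s); the arm keeps its last pose, push and grip.
It fails at once if the gripper, the arm or the dish touches a soap bar (contact force between any of bar0, bar1, bar2 and the fingers above 0.3 N or contact force between any of bar0, bar1, bar2 and the arm above 0.3 N or contact force between any of bar0, bar1, bar2 and dish above 0.3 N).
It fails at once if the gripper or arm touches the ball (contact force between ball and the fingers above 0.3 N or contact force between ball and the arm above 0.3 N).
It fails at once if the dish is tipped by more than 0.2 rad (angle between dish's own z axis and vertical above 0.2 rad).
It fails at once if the ball strays more than 30 mm from the middle of the dish (horizontal distance between ball_center and dish_center above 0.03 m).
It fails at once if a bystander is pushed more than 30 mm or toppled (distance of any of jar, carton, candle, brush, vial, lotion from where it was at the start of the episode above 0.03 m or angle between any of jar, carton, candle, brush, vial, lotion's own z axis and vertical above 0.5 rad).
It also fails if it takes over 58 s, if anything falls off the work surface, if the arm or the gripper's body presses on something with over 40 N, if the wrist force passes 120 N, or if a joint passes its speed limit or range.

ROBOT

A 6-joint arm with a two-finger parallel gripper is mounted at the origin on the work surface. World frame = base frame: x ahead of the robot, y to its left, z up, the work surface at z = 0. Lengths are in m, angles in rad, forces in N, time in s.
With the tool pointing down it reaches from about 0.3 to 0.75 m from the base axis. Payload 8.5 kg.
Tool frame: the origin (TCP) lies midway between the tips of the shut fingers; the grasp point (between the pads) lies 19 mm behind it; z points along the fingers, y is the direction in which the jaws open and shut (so a half turn about z gives the same grasp; the last joint's range is limited). The gripper opens to 85 mm and grips with 20 to 120 N. Pads are 22 mm wide; open, the fingers measure 114 mm over their backs; the gripper's body (76 mm by 85 mm) begins 54 mm behind the grasp point. The pads swing forward as they close: fully open they stand 13 mm farther back than shut.
Start: joints at [-1.415, 0.381, 1.297, -0, 1.464, -0.215], TCP at [0.199, -0.513, 0.231] pointing down, gripper open.
Joint ranges: [-3.11, 3.11], [-0.89, 2.33], [0.22, 2.48], [-1.42, 4.56], [0.17, 2.85], [-2.88, 2.88]. Speed limits (rad/s): [2.39, 2.39, 3.14, 3.14, 3.14, 3.14].

INTERFACE

Orientations are given as a unit quaternion [w, x, y, z].
In Python, from cell import robot gives the robot as it stands. The module is installed in compiled form; this text tells all that it offers.
- The arm moves only by the shell command python3 -m creep 'ROWS'. ROWS is JSON, a list of rows, each a list of 3 entries, a list of its own where there are three numbers: the shift along the tool's x, y, z normalised to -1 to 1, where 1 is 300 mm, then the turn, a rotation vector about the tool's x, y, z normalised to -1 to 1, where 1 is 45 degrees, then the opening, from -1 (shut) to 1 (fully open), so that 0 is half open. A call has 1 to 20 rows; each row is the pose to reach, as a shift and turn from the pose measured when the call began, along the tool's axes at that moment; what a row does not reach only later rows make up. A row lasts 1/8 s, in which the tool goes at most 62.5 mm and 10.7 degrees, less where a joint would pass 70% of its speed; a pose out of reach is approached as far as the arm can. A call with a number of a shift or a turn outside -1 to 1 is refused whole. A call with a gripper value outside its range is refused whole. The fingers move at their own pace and stop on an object; the grip force is fixed at half the most. Time passes only in rows, so rows that repeat a pose let the fingers close. It gives the time, the measured TCP pose, the force and the opening at its end, in the units of the state.
- robot.read_state(): the state, without advancing time (a new reading comes with each control period).
- robot.capture(name): name is "side" or "top"; returns the picture (400x640x3 uint8, red, green, blue); there is no depth.
- robot.calibration(name): a dict with "camera_matrix" (3x3 intrinsics, pixels), "world_from_camera" (4x4, takes a point from camera to world coordinates). Camera axes: x right, y up, looking along -z (the intrinsics and any distortion apply to the point x, -y, -z); pixel columns grow to the right and rows downward; lengths in m; the calibration is good to about 2 mm. A picture is of the moment at which its call begins. calibration takes no time and is no camera call.
- robot.sign_off(): hands the job in, once; it reports no verdict.
Trained networks look in the newest picture that a camera, given by its name, has taken for a name from the list of things; names that differ only in an ending like _2 or _b are one class to them, and where a whole thing is asked for, a point or a joint stands for the part that bears it (a point fixed in the world has none). Each returns a list of dicts, best first, with "confidence" (0 to 1); they miss things now and then, are a little off and sometimes report something else, mostly with a low value. They report only what shows in the picture. A call takes as long as a camera call. They do not tell look-alikes from the thing itself.
- robot.boxes_of(camera, name): "centre" ([row, column] in pixels, amid what is visible of it).
The state is a dict: "time": time; "joints": joint angles; "qd": joint speeds; "joint_torque": joint torques, N m; "ee_pos": TCP position; "tool_rot": TCP orientation; "contact_force": force on the tool from outside, world axes, zero at the start; "ft_torque": the same for the moment, N m; "gripper_width": opening from 0.0 (shut) to 1.0 (fully open).
Only numpy, scipy, OpenCV 4.12 (cv2) and the standard library are available. Lean on these libraries where they do the work, as an engineer would, in place of code of your own. Each camera call takes 0.05 s, during which the arm holds its last target.

## Working session

There is one attempt and no reset: what is moved stays moved. The work goes in short steps, Python scripts to look and compute and a shell command to move; the robot and the scene stay as the last step left them, time stands still between calls to the robot, and variables do not carry over. Pictures are saved under pics/ and viewed, and the job is handed in when it is done.

```bash
mkdir -p pics; ls; python3 - <<'E'
from cell import robot
import cv2,numpy as np
np.set_printoptions(precision=4,suppress=True)
for n in("top","side"):
    im=robot.capture(n); cv2.imwrite(f"pics/{n}0.png",im[:,:,::-1])
    c=robot.calibration(n); print(n,np.array(c["camera_matrix"]),np.array(c["world_from_camera"]),[k for k in c])
    for t in ["station","bar0","sweep","sweep_grip","dish","dish_handle","dish_center","ball_center","jar","carton","candle","brush","vial","lotion","bay_mouth"]:
        try:
            print(t,[(np.round(b["centre"],1).tolist(),round(b["confidence"],2)) for b in robot.boxes_of(n,t)])
        except Exception as e: print(t,e)
print(robot.read_state())
E
```

```text
pics
top [[395.9671   0.     320.9639]
 [  0.     395.9671 200.2141]
 [  0.       0.       1.    ]] [[ 0.004   0.9902 -0.1393  0.3717]
 [-0.9998  0.0065  0.0177  0.0493]
 [ 0.0184  0.1392  0.9901  1.1331]
 [ 0.      0.      0.      1.    ]] ['camera_matrix', 'world_from_camera']
station [([182.3, 207.5], 0.36)]
bar0 [([193.3, 331.8], 0.67), ([181.2, 317.1], 0.45), ([170.7, 336.3], 0.39)]
sweep [([276.4, 373.2], 0.77), ([292.2, 432.6], 0.64), ([179.9, 325.5], 0.36)]
sweep_grip [([292.5, 429.2], 0.91), ([274.6, 376.9], 0.69), ([236.0, 334.2], 0.58)]
dish [([177.8, 418.1], 0.84), ([181.0, 207.7], 0.43)]
dish_handle [([174.5, 420.1], 0.78)]
dish_center [([172.9, 419.0], 0.66), ([168.4, 418.5], 0.66)]
ball_center [([167.8, 419.5], 0.58), ([236.2, 331.5], 0.57)]
jar [([123.8, 344.3], 0.77)]
carton [([118.7, 387.9], 0.7)]
candle [([225.2, 385.9], 0.95), ([175.5, 422.7], 0.3)]
brush [([137.2, 277.6], 0.78)]
vial [([241.2, 261.3], 0.43)]
lotion [([181.5, 205.8], 0.68)]
bay_mouth [([181.2, 322.2], 0.79), ([170.2, 421.3], 0.44)]
side [[446.0002   0.     322.1582]
 [  0.     446.0002 199.2545]
 
[... 649 characters left out ...]
8)]
carton [([164.9, 318.4], 0.91), ([179.1, 290.9], 0.72)]
candle []
brush [([208.3, 252.4], 0.97)]
vial [([248.6, 299.1], 0.86)]
lotion [([231.2, 226.1], 0.89), ([166.1, 316.9], 0.28)]
bay_mouth [([217.3, 292.8], 0.6)]
{'time': 1.6, 'joints': array([-1.4153,  0.3806,  1.2974, -0.    ,  1.4636, -0.2153]), 'qd': array([-0.0011, -0.0016, -0.0016, -0.0004,  0.001 , -0.0003]), 'joint_torque': array([ -0.001 , -44.8333, -23.1461,  -0.0003,   0.0006,   0.    ]), 'ee_pos': array([ 0.1993, -0.5126,  0.2313]), 'tool_rot': array([-0.    ,  0.9829,  0.1843,  0.    ]), 'contact_force': array([-0.3424, -0.1572,  0.329 ]), 'ft_torque': array([0.008 , 0.0151, 0.0284]), 'gripper_width': 0.9958464074578818}
```

```bash
python3 - <<'E'
import cv2
im=cv2.imread("pics/top0.png"); c=im[90:320,180:480]; cv2.imwrite("pics/top0c.png",cv2.resize(c,None,fx=2.6,fy=2.6,interpolation=cv2.INTER_CUBIC))
im=cv2.imread("pics/side0.png"); c=im[110:320,200:500]; cv2.imwrite("pics/side0c.png",cv2.resize(c,None,fx=2.6,fy=2.6,interpolation=cv2.INTER_CUBIC))
E
```

```text
(no output)
```

View pics/top0.png

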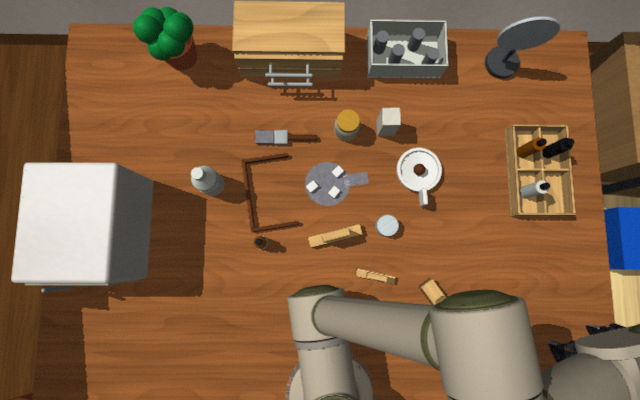

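View pics/top0c.png

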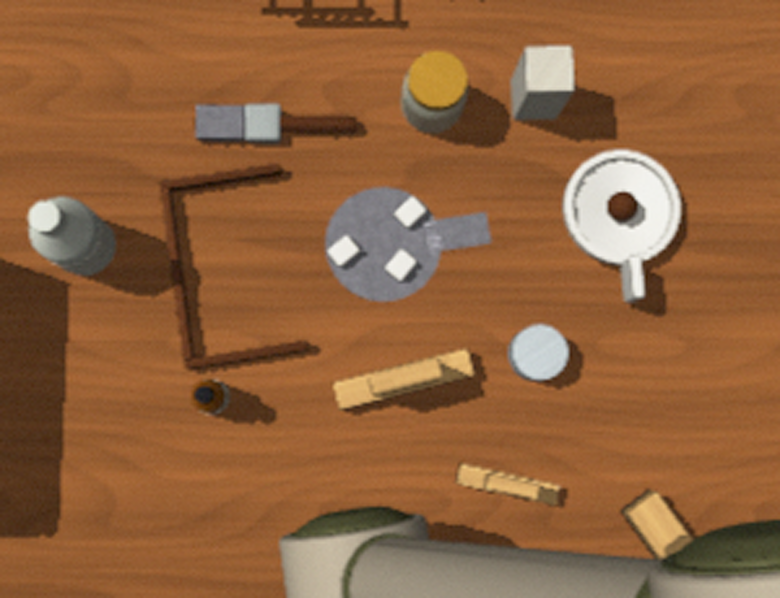

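View pics/side0c.png

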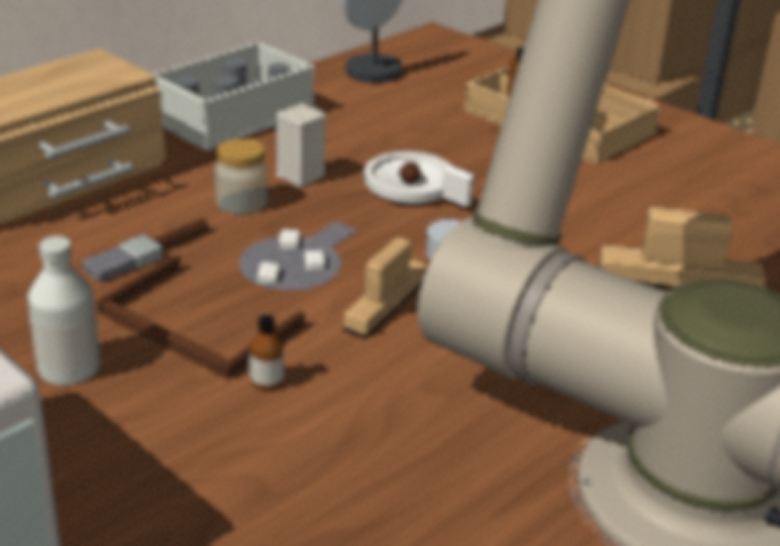

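```bash
cat > h.py <<'E'
import numpy as np, cv2
from cell import robot
np.set_printoptions(precision=4,suppress=True)
def p2w(cam,r,c,z):
    k=robot.calibration(cam);K=np.array(k["camera_matrix"]);T=np.array(k["world_from_camera"])
    d=np.array([(c-K[0,2])/K[0,0],-(r-K[1,2])/K[1,1],-1.]);d=T[:3,:3]@d;o=T[:3,3]
    return o+d*(z-o[2])/d[2]
def w2p(cam,p):
    k=robot.calibration(cam);K=np.array(k["camera_matrix"]);T=np.array(k["world_from_camera"])
    q=T[:3,:3].T@(np.array(p)-T[:3,3]);return np.array([K[1,2]-K[1,1]*q[1]/-q[2],K[0,2]+K[0,0]*q[0]/-q[2]])
def z2w(x,y,z,cam="top",ox=180,oy=90,s=2.6): return p2w(cam,oy+(y+.5)/s-.5,ox+(x+.5)/s-.5,z)
E
python3 - <<'E'
from h import *
print("bay inner/outer corners top z=.02")
for n,p in dict(backfar=(165,185),backnear=(190,366),tipfar=(290,172),tipnear=(318,348)).items(): print(n,z2w(*p,.02))
print("mat L,R,T,B, tongue end")
for p in [(326,243),(383,187),(383,301),(490,230)]: print(z2w(*p,0.0))
print("bars z=.014")
for p in [(411,211),(344,249),(401,264)]: print(z2w(*p,.014))
print("sweep ridge top ends z=.076; foot left end corners z=.026, right end")
for p in [(370,380),(440,365)]: print(z2w(*p,.076))
for p in [(333,386),(339,410),(473,370),(470,352)]: print(z2w(*p,.026))
print("small", z2w(457,470,.02),z2w(565,495,.02))
print("third", z2w(640,505,.05),z2w(680,550,.05))
print("dish rim L,R,T,B z=.026")
for p in [(564,207),(682,207),(622,150),(622,265)]: print(z2w(*p,.026))
print("ball",z2w(622,206,.024),"handle",z2w(631,259,.058),z2w(634,298,.058))
print("candle",z2w(540,352,.036),"jar",z2w(438,80,.085),"carton",z2w(549,70,.1),"vial",z2w(208,393,.085), "lotion",z2w(45,216,.16),"brush",z2w(195,122,.01),z2w(360,126,.01))
E
```

```text
bay inner/outer corners top z=.02
backfar [0.6409 0.2532 0.02  ]
backnear [0.4415 0.2201 0.02  ]
tipfar [0.6568 0.1156 0.02  ]
tipnear [0.4617 0.0825 0.02  ]
mat L,R,T,B, tongue end
[0.5808 0.0755 0.    ]
[0.6455 0.0118 0.    ]
[0.5159 0.0116 0.    ]
[ 0.597  -0.1085  0.    ]
bars z=.014
[ 0.6151 -0.0189  0.014 ]
[0.5717 0.0552 0.014 ]
[ 0.5554 -0.0077  0.014 ]
sweep ridge top ends z=.076; foot left end corners z=.026, right end
[0.4246 0.0273 0.076 ]
[ 0.4403 -0.0446  0.076 ]
[0.4205 0.0659 0.026 ]
[0.395  0.0592 0.026 ]
[ 0.4384 -0.0846  0.026 ]
[ 0.4578 -0.0815  0.026 ]
small [ 0.3321 -0.0671  0.02  ] [ 0.3062 -0.1822  0.02  ]
third [ 0.298  -0.2537  0.05  ] [ 0.2526 -0.2937  0.05  ]
dish rim L,R,T,B z=.026
[ 0.6183 -0.1869  0.026 ]
[ 0.6194 -0.3177  0.026 ]
[ 0.6836 -0.2531  0.026 ]
[ 0.554  -0.2492  0.026 ]
ball [ 0.6204 -0.2517  0.024 ] handle [ 0.5553 -0.2504  0.058 ] [ 0.5134 -0.2522  0.058 ]
candle [ 0.4574 -0.1554  0.036 ] jar [ 0.7415 -0.0434  0.085 ] carton [ 0.7483 -0.1587  0.1   ] vial [0.4102 0.1912 0.085 ] lotion [0.5756 0.3412 0.16  ] brush [0.716  0.2237 0.01  ] [0.7132 0.0382 0.01  ]
```

```bash
cat >> h.py <<'E'
def R2(a): return np.array([[np.cos(a),-np.sin(a)],[np.sin(a),np.cos(a)]])
def tr(pose,p):
    q=R2(pose[2])@np.array(p[:2])+pose[:2]; return [q[0],q[1],p[2]+(pose[3] if len(pose)>3 else 0)]
def overlay(im,cam,st,sw,di,x0,y0,w,hh,s,out):
    im=cv2.resize(im[y0:y0+hh,x0:x0+w],None,fx=s,fy=s,interpolation=cv2.INTER_CUBIC).copy()
    def poly(pose,pts,col,closed=True):
        P=[]
        for p in pts:
            r,c=w2p(cam,tr(pose,p)); P.append([(c-x0+.5)*s,(r-y0+.5)*s])
        cv2.polylines(im,[np.round(P).astype(np.int32)],closed,col,1,cv2.LINE_AA)
    circ=lambda r,z:[[r*np.cos(t),r*np.sin(t),z] for t in np.linspace(0,6.28,60)]
    if st is not None:
        poly(st,circ(.065,0),(0,255,255)); poly(st,[[.018,-.06,0],[.018,-.12,0],[-.018,-.12,0],[-.018,-.06,0]],(0,255,255),False)
        poly(st,[[.095,.1,.02],[.095,.225,.02],[-.095,.225,.02],[-.095,.1,.02]],(0,255,0),False)
        poly(st,[[.105,.1,.02],[.105,.235,.02],[-.105,.235,.02],[-.105,.1,.02]],(0,255,0),False)
    b=lambda x,y,z:[[x,y,z],[-x,y,z],[-x,-y,z],[x,-y,z]]
    if sw is not None:
        poly(sw,b(.075,.015,.026),(255,0,0)); poly(sw,b(.0375,.011,.076),(255,0,255)); poly(sw,b(.075,.015,0),(255,255,0))
    if di is not None:
        poly(di,circ(.064,.026),(0,0,255)); poly(di,[[-.06,.006,.058],[-.106,.006,.058],[-.106,-.006,.058],[-.06,-.006,.058]],(0,0,255))
    cv2.imwrite(out,im)
E
cat > ov.py <<'E'
from h import *
st=[.5807,.0115,.14];sw=[.430,-.010,np.pi/2+.24];di=[.6188,-.2515,.02]
overlay(cv2.imread("pics/top0.png"),"top",st,sw,di,240,130,210,130,3.7,"pics/ovt.png")
overlay(cv2.imread("pics/side0.png"),"side",st,sw,di,220,140,200,130,3.9,"pics/ovs.png")
E
python3 ov.py
```

```text
(no output)
```

View pics/ovt.png

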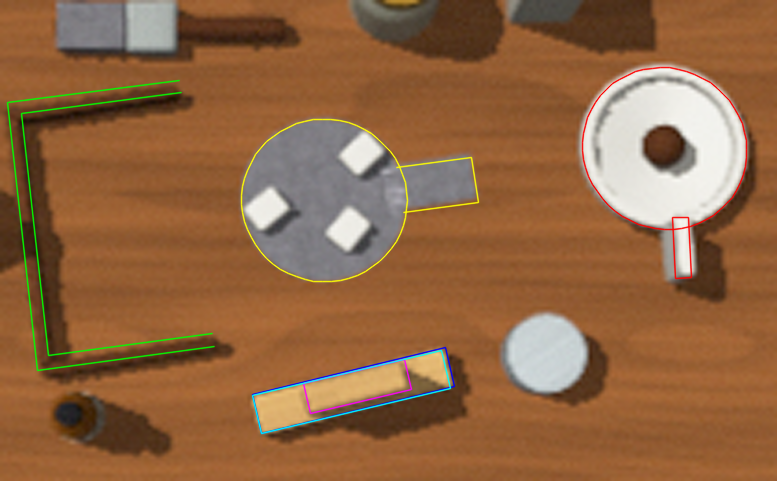

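View pics/ovs.png

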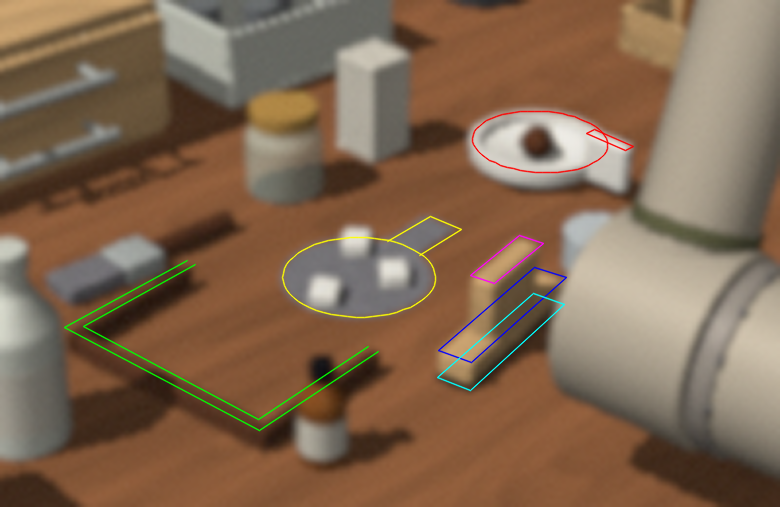

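```bash
cat >> h.py <<'E'
from scipy.spatial.transform import Rotation as Rn
def goal(p,yaw_y_deg,pr=True):
    "tool pointing down with tool y at yaw_y_deg; prints shift/turn normalised"
    s=robot.read_state();q=s["tool_rot"];R=Rn.from_quat([q[1],q[2],q[3],q[0]])
    a=np.deg2rad(yaw_y_deg);y=np.array([np.cos(a),np.sin(a),0]);z=np.array([0,0,-1.]);x=np.cross(y,z)
    G=Rn.from_matrix(np.c_[x,y,z])
    sh=R.inv().apply(np.array(p)-s["ee_pos"])/.3; tu=(R.inv()*G).as_rotvec()/np.deg2rad(45)
    cy=R.as_matrix()[:,1]
    print("t",round(s["time"],2),"pos",s["ee_pos"],"yaw_y",round(np.degrees(np.arctan2(cy[1],cy[0])),2),"tilt z",R.as_matrix()[:,2],"F",s["contact_force"],"w",round(s["gripper_width"],3))
    print("shift",sh,"turn",tu)
E
python3 -c "
from h import *
goal([.315,-.26,.231],-27.5)
"
```

```text
t 1.6 pos [ 0.1993 -0.5126  0.2313] yaw_y -68.75 tilt z [-0.      0.0001 -1.    ] F [-0.3424 -0.1572  0.329 ] w 0.996
shift [ 0.6646 -0.645   0.0011] turn [-0.0001 -0.     -0.9168]
```

```bash
python3 -m creep '[[[0.665,-0.645,0],[0,0,-0.917],1],[[0.665,-0.645,0],[0,0,-0.917],1],[[0.665,-0.645,0],[0,0,-0.917],1],[[0.665,-0.645,0],[0,0,-0.917],1],[[0.665,-0.645,0],[0,0,-0.917],1],[[0.665,-0.645,0],[0,0,-0.917],1]]'; python3 -c "
from h import *
goal([.431,-.009,.15],13.75)
"
```

```text
time: 2.35
ee_pos: [0.3156, -0.2587, 0.2317]
tool_rot: [0.0, 0.854, 0.52, 0.0]
contact_force: [-0.8, -0.4, -0.5]
gripper_width: 1.001
t 2.35 pos [ 0.3156 -0.2587  0.2317] yaw_y -27.33 tilt z [ 0.0004 -0.0006 -1.    ] F [-0.831  -0.4352 -0.4868] w 1.001
shift [ 0.9161 -0.0406  0.2719] turn [ 0.0007  0.0007 -0.9129]
```

```bash
python3 -m creep '[[[0.916,-0.041,0.27],[0,0,-0.913],1],[[0.916,-0.041,0.27],[0,0,-0.913],1],[[0.916,-0.041,0.27],[0,0,-0.913],1],[[0.916,-0.041,0.27],[0,0,-0.913],1],[[0.916,-0.041,0.27],[0,0,-0.913],1],[[0.916,-0.041,0.27],[0,0,-0.913],1],[[0.916,-0.041,0.27],[0,0,-0.913],1]]'; python3 -c "
from h import *
goal([.431,-.009,.036],13.75)
im=robot.capture('side');cv2.imwrite('pics/s1.png',im[110:310,220:500,::-1].repeat(2,0).repeat(2,1))
im=robot.capture('top');cv2.imwrite('pics/t1.png',im[130:310,220:500,::-1].repeat(2,0).repeat(2,1))
"
```

```text
time: 3.22
ee_pos: [0.4311, -0.01, 0.1506]
tool_rot: [0.001, 0.618, 0.786, -0.0]
contact_force: [0.1, 0.2, 1.1]
gripper_width: 1.0
t 3.23 pos [ 0.4311 -0.01    0.1506] yaw_y 13.71 tilt z [ 0.0006 -0.0009 -1.    ] F [0.1377 0.1897 1.065 ] w 1.0
shift [0.0037 0.0003 0.3821] turn [ 0.0004  0.0013 -0.0009]
```

View pics/s1.png

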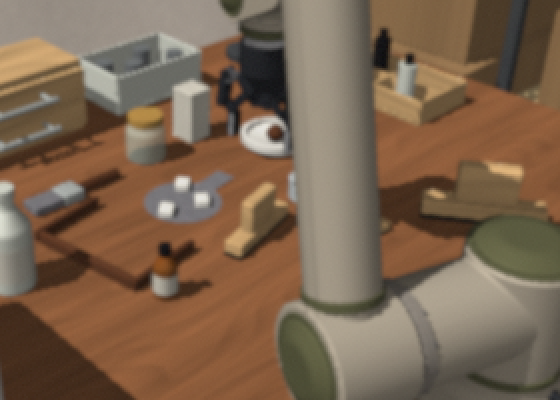

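View pics/t1.png

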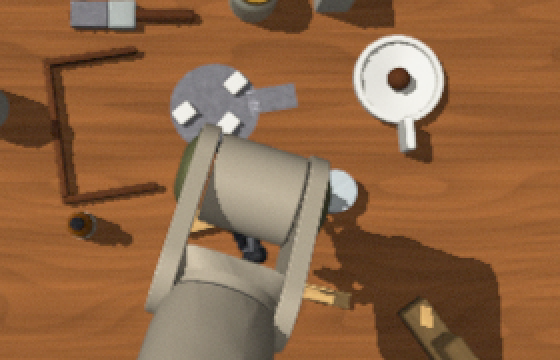

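```bash
python3 -m creep '[[[0.003,0,0.2],[0,0,0],1],[[0.003,0,0.36],[0,0,0],1],[[0.003,0,0.383],[0,0,0],1],[[0.003,0,0.383],[0,0,0],1],[[0.003,0,0.383],[0,0,0],-1],[[0.003,0,0.383],[0,0,0],-1],[[0.003,0,0.383],[0,0,0],-1],[[0.003,0,0.383],[0,0,0],-1],[[0.003,0,0.383],[0,0,0],-1],[[0.003,0,0.383],[0,0,0],-1]]'; python3 -c "
from h import *
goal([.431,-.009,.036],13.75)
im=robot.capture('side');cv2.imwrite('pics/s2.png',im[110:310,220:500,::-1].repeat(2,0).repeat(2,1))
"
```

```text
time: 4.58
ee_pos: [0.4311, -0.0094, 0.0364]
tool_rot: [0.001, 0.618, 0.786, 0.0]
contact_force: [-1.5, 0.3, 6.2]
gripper_width: 0.25
t 4.58 pos [ 0.4311 -0.0094  0.0364] yaw_y 13.64 tilt z [ 0.0018 -0.001  -1.    ] F [-1.5345  0.3079  6.184 ] w 0.25
shift [0.0014 0.0001 0.0012] turn [ 0.0019  0.0017 -0.0025]
```

View pics/s2.png

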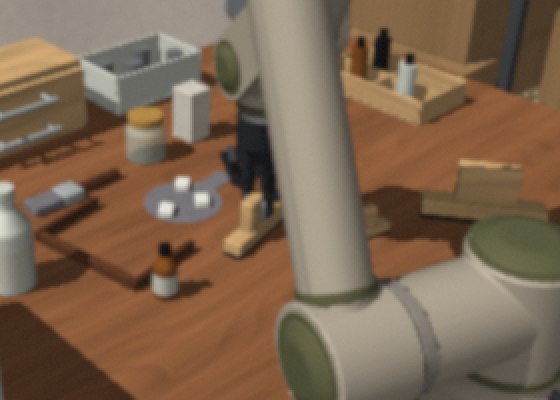

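```bash
python3 -m creep '[[[0,0,-0.1],[0,0,0],-1],[[0,0,-0.28],[0,0,0],-1],[[0,0,-0.28],[0,0,0],-1],[[0,0,-0.28],[0,0,0.24],-1],[[0,0,-0.28],[0,0,0.48],-1],[[0,0,-0.28],[0,0,0.72],-1],[[0,0,-0.28],[0,0,1],-1],[[0,0,-0.28],[0,0,1],-1]]'; python3 -c "
from h import *
goal([.52,-.05,.12],-75)
"
```

```text
time: 5.62
ee_pos: [0.4303, -0.0092, 0.1192]
tool_rot: [0.0, 0.872, 0.49, -0.0]
contact_force: [-0.1, -1.4, -3.0]
gripper_width: 0.252
t 5.62 pos [ 0.4303 -0.0092  0.1192] yaw_y -31.37 tilt z [-0.0005 -0.0004 -1.    ] F [-0.0828 -1.4373 -2.9742] w 0.252
shift [ 0.0394  0.3261 -0.0026] turn [0.     0.0008 0.9695]
```

```bash
python3 -m creep '[[[0.01,0.08,0],[0,0,0.2],-1],[[0.02,0.17,0],[0,0,0.44],-1],[[0.04,0.26,0],[0,0,0.68],-1],[[0.04,0.326,0],[0,0,0.92],-1],[[0.04,0.326,0],[0,0,0.97],-1],[[0.04,0.326,0],[0,0,0.97],-1]]'; python3 -c "
from h import *
st=[.5807,.0115,.14]
goal([*tr(st,[0,-.092,0])[:2],.12],-82)
im=robot.capture('side');cv2.imwrite('pics/s3.png',im[110:310,220:500,::-1].repeat(2,0).repeat(2,1))
im=robot.capture('top');cv2.imwrite('pics/t3.png',im[130:310,220:500,::-1].repeat(2,0).repeat(2,1))
"
```

```text
time: 6.38
ee_pos: [0.5197, -0.0498, 0.1183]
tool_rot: [-0.0, 0.991, 0.132, -0.001]
contact_force: [-0.3, 0.7, -1.9]
gripper_width: 0.246
t 6.38 pos [ 0.5197 -0.0498  0.1183] yaw_y -74.87 tilt z [-0.0021  0.0002 -1.    ] F [-0.2777  0.6643 -1.9088] w 0.246
shift [ 0.2117  0.1603 -0.0063] turn [-0.0008  0.0026  0.1585]
```

View pics/s3.png

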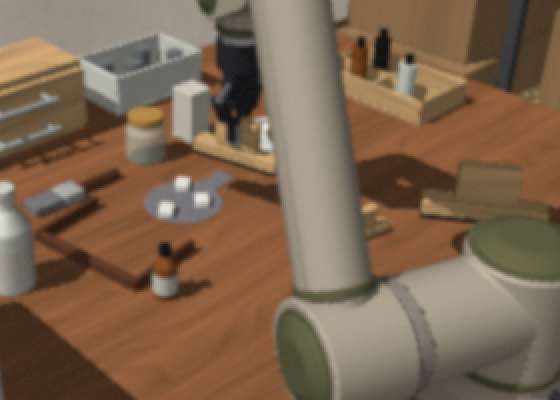

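View pics/t3.png

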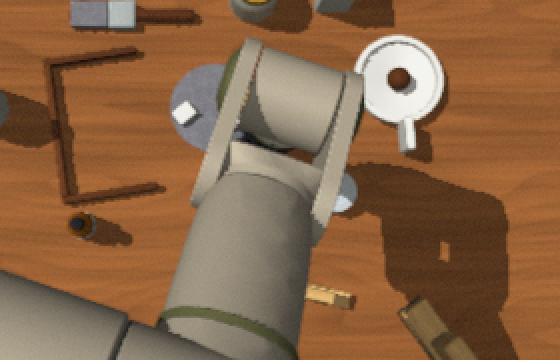

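```bash
python3 -m creep '[[[0.1,0.08,0],[0,0,0.08],-1],[[0.212,0.16,0],[0,0,0.158],-1],[[0.212,0.16,0],[0,0,0.158],-1],[[0.212,0.16,0.12],[0,0,0.158],-1],[[0.212,0.16,0.22],[0,0,0.158],-1],[[0.212,0.16,0.257],[0,0,0.158],-1],[[0.212,0.16,0.257],[0,0,0.158],-1],[[0.212,0.16,0.257],[0,0,0.158],-1]]'; python3 -c "
from h import *
st=[.5807,.0115,.14]
goal([*tr(st,[0,.115,0])[:2],.039],-82)
im=robot.capture('side');cv2.imwrite('pics/s4.png',cv2.resize(im[130:280,240:440,::-1],None,fx=3.8,fy=3.8,interpolation=2))
"
```

```text
time: 7.48
ee_pos: [0.5941, -0.0795, 0.0428]
tool_rot: [0.0, 0.998, 0.07, 0.0]
contact_force: [-0.7, -0.4, -2.7]
gripper_width: 0.251
t 7.47 pos [ 0.5941 -0.0795  0.0428] yaw_y -81.96 tilt z [ 0.0006 -0.0007 -1.    ] F [-0.7394 -0.4274 -2.7077] w 0.251
shift [-0.0015 -0.69    0.0121] turn [ 0.001  -0.0006  0.0009]
```

View pics/s4.png

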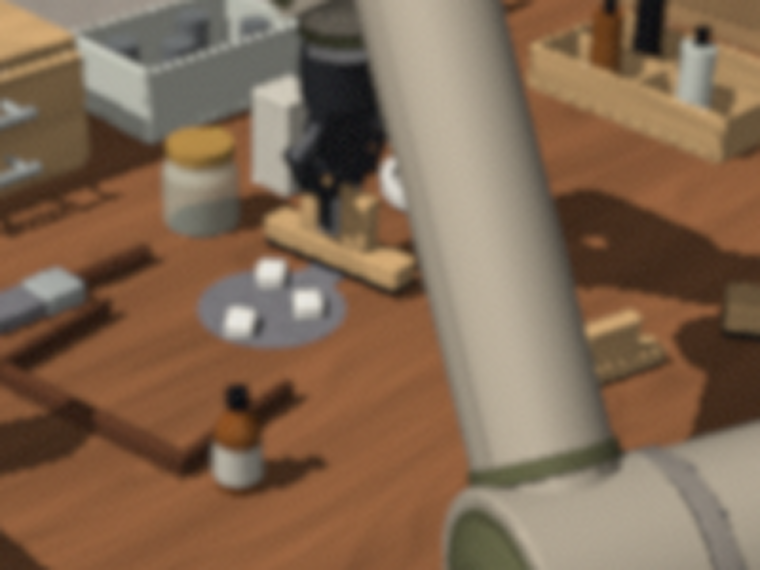

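```bash
python3 -m creep '[[[0,0,0.012],[0,0,0],-1],[[0,-0.04,0.012],[0,0,0],-1],[[0,-0.08,0.012],[0,0,0],-1],[[0,-0.12,0.012],[0,0,0],-1],[[0,-0.16,0.012],[0,0,0],-1],[[0,-0.2,0.012],[0,0,0],-1],[[0,-0.24,0.012],[0,0,0],-1],[[0,-0.28,0.012],[0,0,0],-1],[[0,-0.32,0.012],[0,0,0],-1],[[0,-0.36,0.012],[0,0,0],-1],[[0,-0.36,0.012],[0,0,0],-1]]'; python3 -c "
from h import *
st=[.5807,.0115,.14]
goal([*tr(st,[0,.115,0])[:2],.039],-82)
im=robot.capture('side');cv2.imwrite('pics/s5.png',cv2.resize(im[130:280,240:440,::-1],None,fx=3.8,fy=3.8,interpolation=2))
im=robot.capture('top');cv2.imwrite('pics/t5.png',im[130:310,220:500,::-1].repeat(2,0).repeat(2,1))
"
```

```text
time: 8.9
ee_pos: [0.5787, 0.0283, 0.0391]
tool_rot: [0.0, 0.998, 0.071, 0.0]
contact_force: [1.0, -0.3, -2.2]
gripper_width: 0.248
t 8.9 pos [0.5787 0.0283 0.0391] yaw_y -81.91 tilt z [ 0.0004 -0.0006 -1.    ] F [ 1.0031 -0.3106 -2.2272] w 0.248
shift [-0.0009 -0.3269  0.    ] turn [ 0.0008 -0.0004  0.0021]
```

View pics/s5.png

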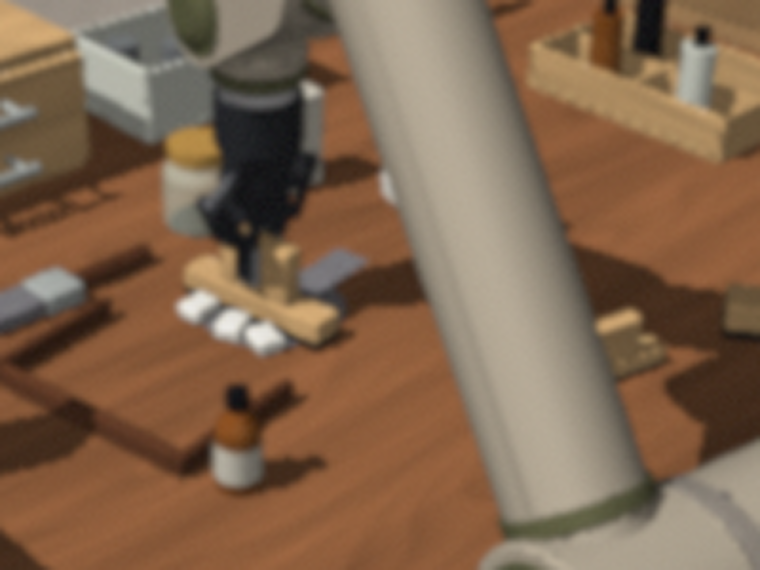

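View pics/t5.png

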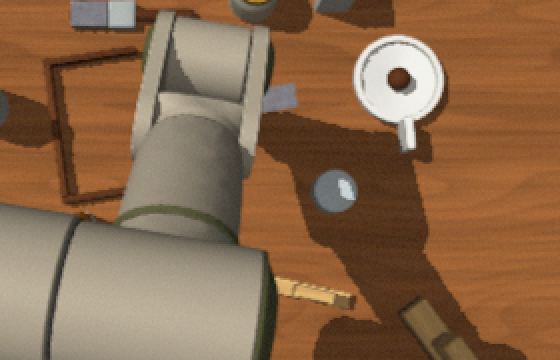

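```bash
python3 -m creep '[[[0,-0.04,0],[0,0,0],-1],[[0,-0.08,0],[0,0,0],-1],[[0,-0.12,0],[0,0,0],-1],[[0,-0.16,0],[0,0,0],-1],[[0,-0.2,0],[0,0,0],-1],[[0,-0.24,0],[0,0,0],-1],[[0,-0.28,0],[0,0,0],-1],[[0,-0.32,0],[0,0,0],-1],[[0,-0.34,0],[0,0,0],-1],[[0,-0.34,0],[0,0,0],-1]]'; python3 -c "
from h import *
st=[.5807,.0115,.14]
goal([*tr(st,[0,.115,0])[:2],.037],-82)
im=robot.capture('side');cv2.imwrite('pics/s6.png',cv2.resize(im[130:280,240:440,::-1],None,fx=3.8,fy=3.8,interpolation=2))
"
```

```text
time: 10.25
ee_pos: [0.5646, 0.1288, 0.0389]
tool_rot: [0.0, 0.998, 0.07, 0.0]
contact_force: [1.1, -0.3, -1.7]
gripper_width: 0.254
t 10.25 pos [0.5646 0.1288 0.0389] yaw_y -81.93 tilt z [ 0.0005 -0.0008 -1.    ] F [ 1.1177 -0.2514 -1.715 ] w 0.254
shift [-0.0015  0.0112  0.0065] turn [ 0.0011 -0.0005  0.0016]
```

View pics/s6.png

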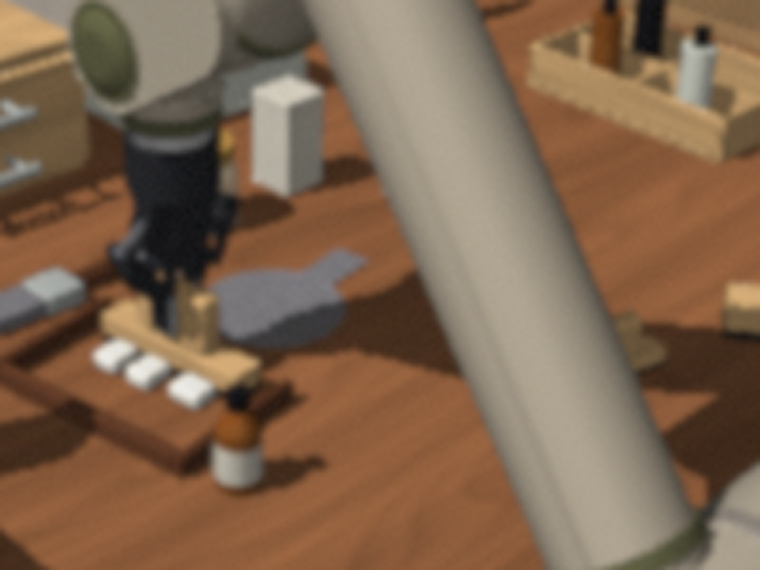

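```bash
python3 -m creep '[[[0,0.03,0],[0,0,0],-1],[[0,0.03,0.005],[0,0,0],-1],[[0,0.03,0.009],[0,0,0],-1],[[0,0.03,0.009],[0,0,0],-1],[[0,0.03,0.009],[0,0,0],0.2],[[0,0.03,0.009],[0,0,0],0.2],[[0,0.03,0.009],[0,0,0],0.2],[[0,0.03,0.009],[0,0,0],0.2],[[0,0.03,0.009],[0,0,0],0.2],[[0,0.03,-0.1],[0,0,0],0.2],[[0,0.03,-0.25],[0,0,0],0.2],[[0,0.03,-0.42],[0,0,0],0.2],[[0,0.03,-0.42],[0,0,0],0.2]]'; python3 -c "
from h import *
goal([.535,-.20,.165],-90)
im=robot.capture('side');cv2.imwrite('pics/s7.png',cv2.resize(im[130:280,240:440,::-1],None,fx=3.8,fy=3.8,interpolation=2))
"
```

```text
time: 11.92
ee_pos: [0.5675, 0.1197, 0.1689]
tool_rot: [0.001, 0.998, 0.07, 0.004]
contact_force: [-0.3, -0.5, -0.4]
gripper_width: 0.602
t 11.93 pos [0.5675 0.1197 0.1689] yaw_y -81.94 tilt z [ 0.0087 -0.0008 -1.    ] F [-0.3315 -0.4818 -0.4153] w 0.602
shift [-0.2567  1.04    0.0129] turn [ 0.0017 -0.0109  0.1791]
```

View pics/s7.png

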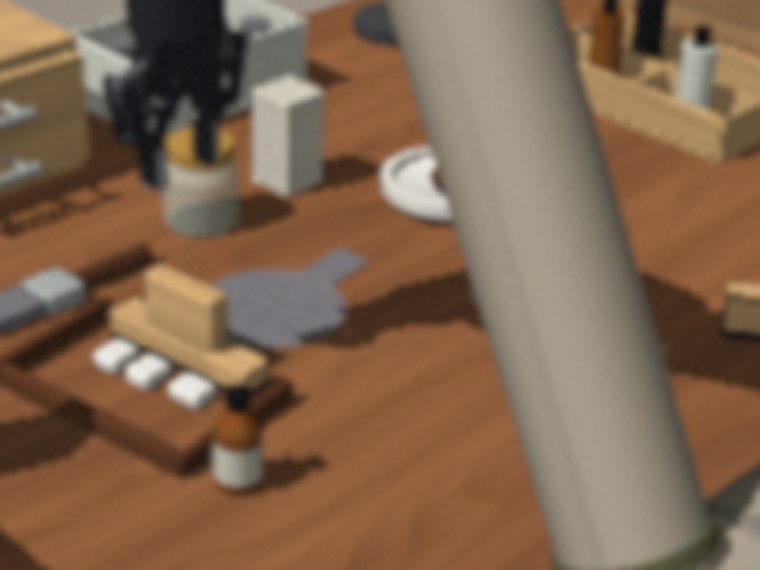

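```bash
python3 - <<'E'
from h import *
im=robot.capture('top');cv2.imwrite('pics/t7full.png',im[:,:,::-1])
di=[.6188,-.2515,.02]
overlay(im[:,:,::-1],"top",None,None,di,380,130,90,100,5.5,"pics/t7.png")
overlay(cv2.imread("pics/side0.png"),"side",None,None,di,320,140,90,70,6,"pics/s7b.png")
E
```

```text
(no output)
```

View pics/t7.png

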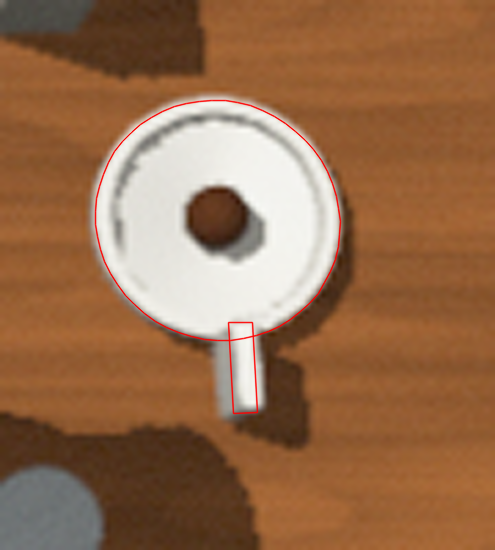

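View pics/s7b.png

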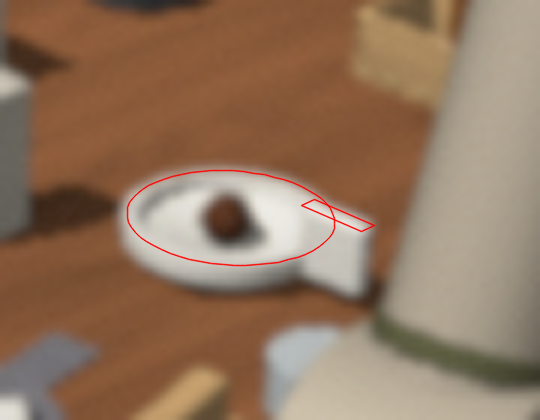

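```bash
python3 -c "
from h import *
goal([.531,-.165,.16],-88.6)"
python3 -m creep '[[[-0.04,0.18,0],[0,0,0.05],0.2],[[-0.1,0.38,0],[0,0,0.1],0.2],[[-0.2,0.58,0],[0,0,0.14],0.2],[[-0.24,0.78,0.03],[0,-0.01,0.148],0.2],[[-0.25,0.93,0.03],[0,-0.01,0.148],0.2],[[-0.25,0.93,0.03],[0,-0.01,0.148],0.2],[[-0.25,0.93,0.03],[0,-0.01,0.148],0.2]]'; python3 -c "
from h import *
goal([.531,-.254,.10],-88.6)
st=[.5807,.0115,.14]
im=robot.capture('top');cv2.imwrite('pics/t8full.png',im[:,:,::-1])
overlay(im[:,:,::-1],"'"top"'",st,None,None,220,130,280,180,2.7,'pics/t8.png')
"
```

```text
t 12.03 pos [0.5657 0.1196 0.1648] yaw_y -81.95 tilt z [ 0.0006 -0.0008 -1.    ] F [-0.7427 -0.7981  0.0461] w 0.6
shift [-0.2472  0.9232  0.0167] turn [ 0.0011 -0.0006  0.1478]
time: 12.9
ee_pos: [0.53, -0.1664, 0.1549]
tool_rot: [-0.0, 1.0, 0.012, -0.005]
contact_force: [-0.2, 0.6, 0.1]
gripper_width: 0.598
t 12.9 pos [ 0.53   -0.1664  0.1549] yaw_y -88.61 tilt z [-0.0093  0.     -1.    ] F [-0.193   0.5634  0.0573] w 0.598
shift [-0.0021  0.2919  0.1828] turn [-0.0003  0.0118 -0.0003]
```

View pics/t8.png

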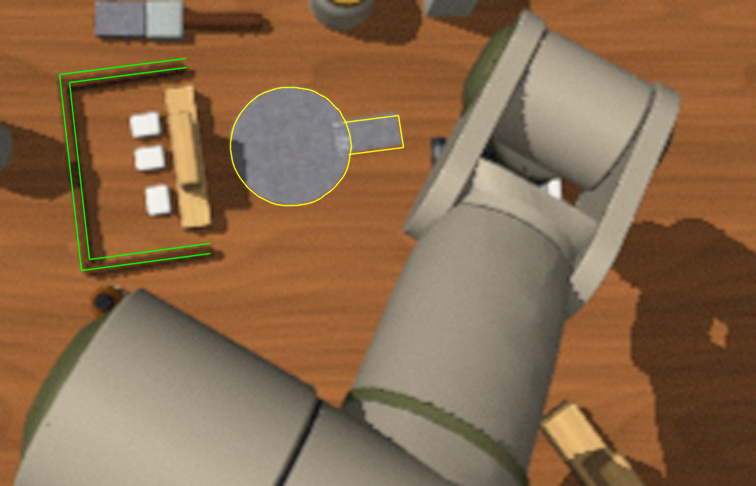

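```bash
python3 -m creep '[[[0,0.15,0],[0,0.012,0],0.2],[[-0.002,0.292,0.05],[0,0.012,0],0.2],[[-0.002,0.292,0.18],[0,0.012,0],0.2],[[-0.002,0.292,0.18],[0,0.012,0],0.2],[[-0.002,0.292,0.18],[0,0.012,0],0.2]]'; python3 -c "
from h import *
goal([.531,-.254,.023],-88.6)
im=robot.capture('side');cv2.imwrite('pics/s9.png',cv2.resize(im[130:230,290:420,::-1],None,fx=5,fy=5,interpolation=2))
im=robot.capture('top');cv2.imwrite('pics/t9.png',cv2.resize(im[130:260,340:500,::-1],None,fx=4.5,fy=4.5,interpolation=2))
"
```

```text
time: 13.58
ee_pos: [0.532, -0.2527, 0.1025]
tool_rot: [0.0, 1.0, 0.013, 0.001]
contact_force: [-0.3, 0.1, 1.1]
gripper_width: 0.603
t 13.57 pos [ 0.532  -0.2527  0.1025] yaw_y -88.47 tilt z [ 0.0017 -0.0008 -1.    ] F [-0.2678  0.1146  1.0585] w 0.603
shift [-0.0039  0.0039  0.265 ] turn [ 0.0011 -0.0022  0.003 ]
```

View pics/s9.png

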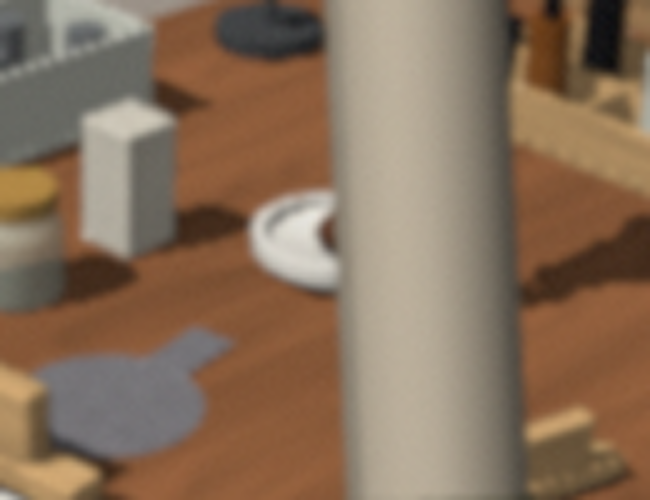

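View pics/t9.png

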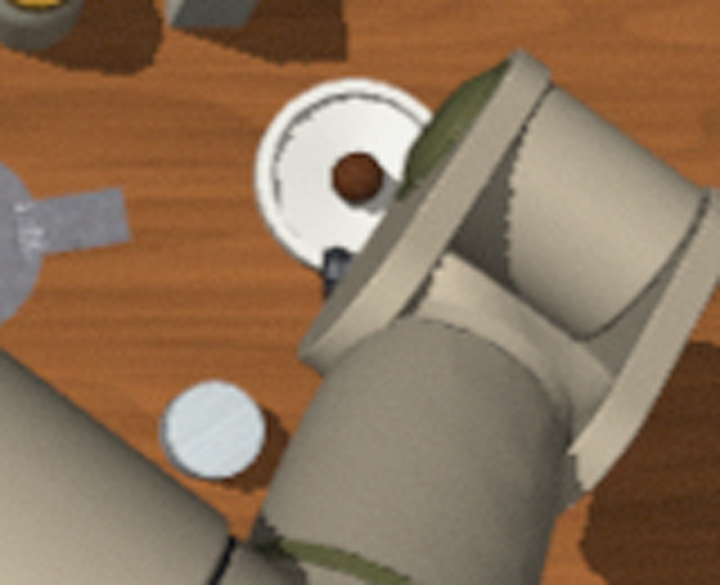

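```bash
python3 -m creep '[[[-0.004,0.004,0.1],[0,0,0],0.2],[[-0.004,0.004,0.2],[0,0,0],0.2],[[-0.004,0.004,0.26],[0,0,0],0.2],[[-0.004,0.004,0.265],[0,0,0],0.2],[[-0.004,0.004,0.265],[0,0,0],0.2]]'; python3 -c "
from h import *
goal([.531,-.254,.023],-88.6)
im=robot.capture('top');cv2.imwrite('pics/t10.png',cv2.resize(im[130:260,340:500,::-1],None,fx=4.5,fy=4.5,interpolation=2))
"
```

```text
time: 14.3
ee_pos: [0.5318, -0.2547, 0.0247]
tool_rot: [0.001, 1.0, 0.013, 0.002]
contact_force: [-0.5, -0.7, 0.4]
gripper_width: 0.603
t 14.3 pos [ 0.5318 -0.2547  0.0247] yaw_y -88.46 tilt z [ 0.0043 -0.0029 -1.    ] F [-0.5072 -0.6595  0.4184] w 0.603
shift [-0.0025 -0.0023  0.0055] turn [ 0.0038 -0.0054  0.0031]
```

View pics/t10.png

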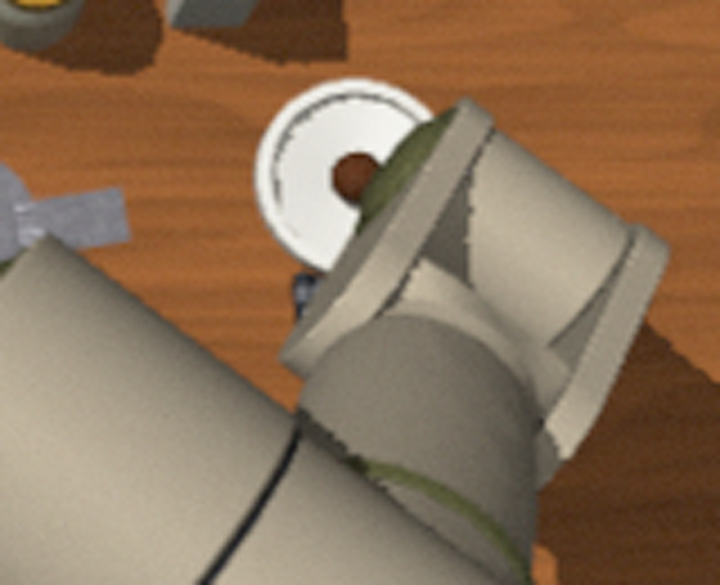

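```bash
python3 -m creep '[[[0,0,0.003],[0,-0.005,0],-0.1],[[0,0,0.003],[0,-0.005,0],-0.3],[[0,0,0.003],[0,-0.005,0],-0.45],[[0,0,0.003],[0,-0.005,0],-0.55],[[0,0,0.003],[0,-0.005,0],-0.62],[[0,0,0.003],[0,-0.005,0],-0.67],[[0,0,0.003],[0,-0.005,0],-0.72],[[0,0,0.003],[0,-0.005,0],-0.77],[[0,0,0.003],[0,-0.005,0],-1],[[0,0,0.003],[0,-0.005,0],-1],[[0,0,0.003],[0,-0.005,0],-1],[[0,0,0.003],[0,-0.005,0],-1]]'; python3 -c "
from h import *
goal([.531,-.254,.023],-88.6)
im=robot.capture('top');cv2.imwrite('pics/t11.png',cv2.resize(im[130:260,340:500,::-1],None,fx=4.5,fy=4.5,interpolation=2))
"
```

```text
time: 15.85
ee_pos: [0.5318, -0.2548, 0.0239]
tool_rot: [0.002, 1.0, 0.013, 0.0]
contact_force: [-1.3, -0.4, 3.4]
gripper_width: 0.135
t 15.85 pos [ 0.5318 -0.2548  0.0239] yaw_y -88.46 tilt z [ 0.0007 -0.0033 -1.    ] F [-1.3086 -0.357   3.4204] w 0.135
shift [-0.0026 -0.0028  0.0031] turn [ 0.0042 -0.0008  0.003 ]
```

View pics/t11.png

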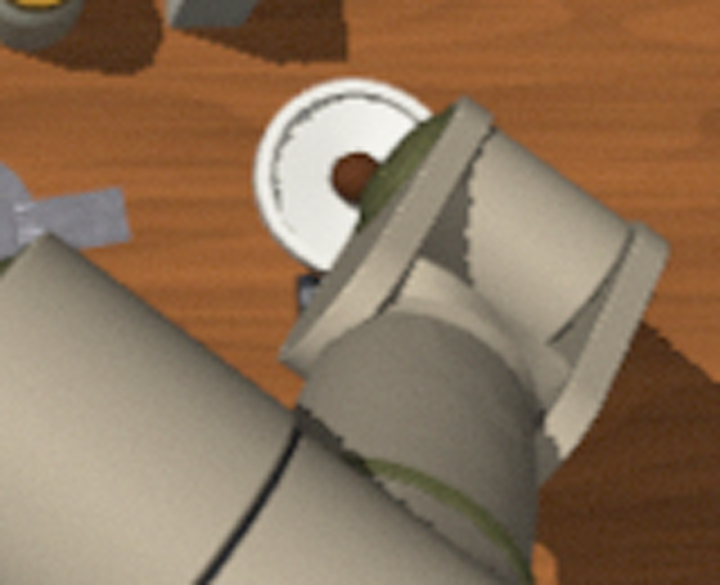

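```bash
python3 -m creep '[[[0,0,-0.006],[0,0,0],-1],[[0,0,-0.016],[0,0,0],-1],[[0,0,-0.03],[0,0,0],-1],[[0,0,-0.05],[0,0,0],-1],[[0,0,-0.075],[0,0,0],-1],[[0,0,-0.1],[0,0,0],-1],[[0,0,-0.125],[0,0,0],-1],[[0,0,-0.15],[0,0,0],-1],[[0,0,-0.175],[0,0,0],-1],[[0,0,-0.2],[0,0,0],-1],[[0,0,-0.225],[0,0,0],-1],[[0,0,-0.25],[0,0,0],-1],[[0,0,-0.27],[0,0,0],-1],[[0,0,-0.285],[0,0,0],-1],[[0,0,-0.295],[0,0,0],-1],[[0,0,-0.3],[0,0,0],-1],[[0,0,-0.3],[0,0,0],-1]]'; python3 -c "
from h import *
goal([.531,-.254,.113],-88.6)
im=robot.capture('top');cv2.imwrite('pics/t12.png',cv2.resize(im[130:260,340:500,::-1],None,fx=4.5,fy=4.5,interpolation=2))
im=robot.capture('side');cv2.imwrite('pics/s12.png',cv2.resize(im[100:260,280:480,::-1],None,fx=3.7,fy=3.7,interpolation=2))
"
```

```text
time: 18.02
ee_pos: [0.5317, -0.2545, 0.1139]
tool_rot: [0.002, 1.0, 0.013, 0.0]
contact_force: [0.6, -0.3, -1.4]
gripper_width: 0.134
t 18.02 pos [ 0.5317 -0.2545  0.1139] yaw_y -88.47 tilt z [ 0.0006 -0.0032 -1.    ] F [ 0.6037 -0.3366 -1.4383] w 0.134
shift [-0.0023 -0.0018  0.0028] turn [ 0.0041 -0.0006  0.003 ]
```

View pics/t12.png

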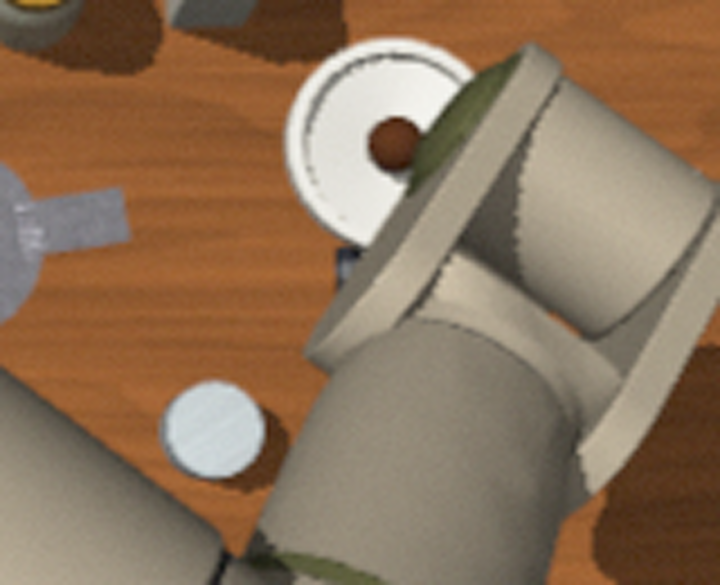

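View pics/s12.png

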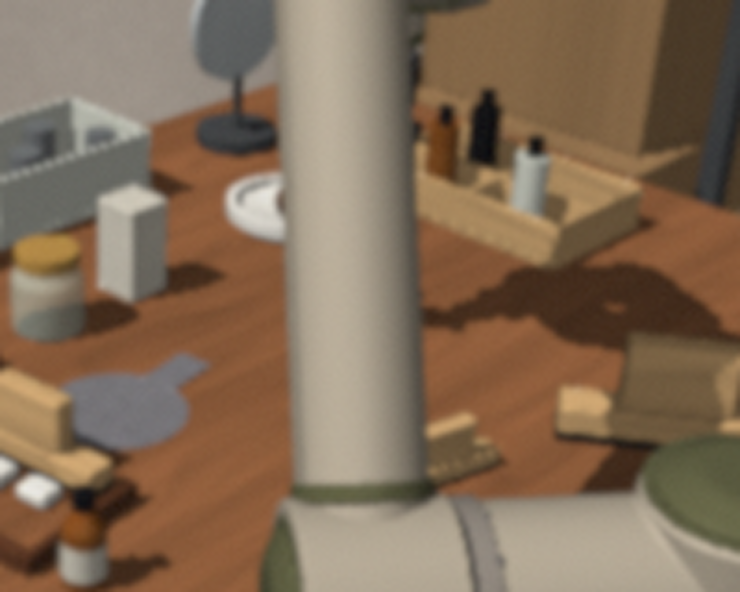

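```bash
python3 - <<'E'
from h import *
goal([.552,-.195,.122],-56.3)
E
```

```text
t 18.12 pos [ 0.5317 -0.2545  0.1138] yaw_y -88.46 tilt z [ 0.0005 -0.0031 -1.    ] F [-0.3831 -0.002  -2.1805] w 0.13
shift [ 0.073  -0.1962 -0.028 ] turn [ 0.004   0.0006 -0.7147]
```

```bash
python3 -m creep '[[[0.002,-0.006,-0.001],[0,0,-0.02],-1],[[0.007,-0.02,-0.003],[0,0,-0.07],-1],[[0.015,-0.04,-0.006],[0,0,-0.145],-1],[[0.024,-0.064,-0.009],[0,0,-0.23],-1],[[0.033,-0.088,-0.013],[0,0,-0.32],-1],[[0.042,-0.112,-0.016],[0,0,-0.41],-1],[[0.051,-0.136,-0.02],[0,0,-0.5],-1],[[0.06,-0.16,-0.023],[0,0,-0.585],-1],[[0.067,-0.18,-0.026],[0,0,-0.655],-1],[[0.071,-0.19,-0.028],[0,0,-0.695],-1],[[0.073,-0.196,-0.028],[0,0,-0.715],-1],[[0.073,-0.196,-0.028],[0,0,-0.715],-1]]'; python3 -c "
from h import *
goal([.572,-.135,.123],-24)
im=robot.capture('top');cv2.imwrite('pics/t13.png',cv2.resize(im[110:270,280:480,::-1],None,fx=3.5,fy=3.5,interpolation=2))
"
```

```text
time: 19.62
ee_pos: [0.552, -0.1951, 0.122]
tool_rot: [0.002, 0.957, 0.29, -0.0]
contact_force: [0.4, -0.4, -1.8]
gripper_width: 0.134
t 19.62 pos [ 0.552  -0.1951  0.122 ] yaw_y -56.29 tilt z [ 0.0004 -0.0031 -1.    ] F [ 0.3734 -0.3964 -1.8424] w 0.134
shift [ 0.1666 -0.1295 -0.004 ] turn [ 0.003   0.0027 -0.7176]
```

View pics/t13.png

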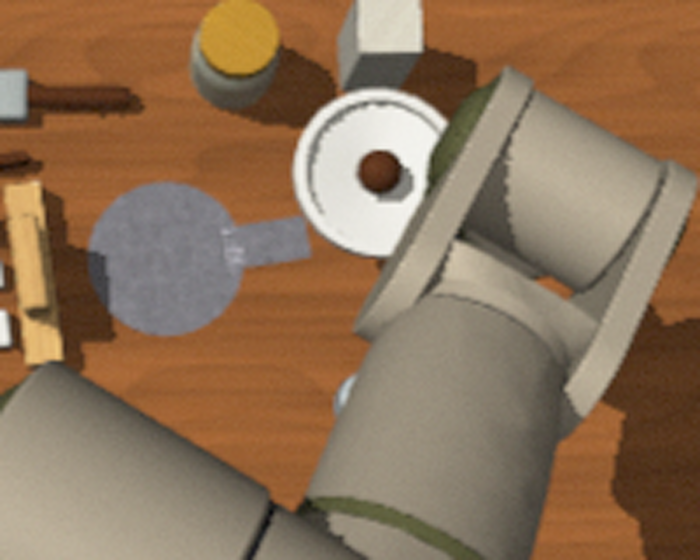

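```bash
python3 -m creep '[[[0.005,-0.004,0],[0,0,-0.02],-1],[[0.016,-0.013,0],[0,0,-0.07],-1],[[0.033,-0.026,-0.001],[0,0,-0.145],-1],[[0.053,-0.041,-0.001],[0,0,-0.23],-1],[[0.073,-0.057,-0.002],[0,0,-0.32],-1],[[0.093,-0.073,-0.002],[0,0,-0.41],-1],[[0.113,-0.088,-0.003],[0,0,-0.5],-1],[[0.133,-0.104,-0.003],[0,0,-0.585],-1],[[0.15,-0.117,-0.004],[0,0,-0.655],-1],[[0.161,-0.126,-0.004],[0,0,-0.697],-1],[[0.166,-0.13,-0.004],[0,0,-0.718],-1],[[0.166,-0.13,-0.004],[0,0,-0.718],-1]]'; python3 -c "
from h import *
goal([.5928,-.0746,.124],8.1)
im=robot.capture('top');cv2.imwrite('pics/t14.png',cv2.resize(im[110:270,280:480,::-1],None,fx=3.5,fy=3.5,interpolation=2))
"
```

```text
time: 21.18
ee_pos: [0.5718, -0.1351, 0.1229]
tool_rot: [0.001, 0.839, 0.545, -0.001]
contact_force: [-0.4, -0.4, -1.2]
gripper_width: 0.129
t 21.18 pos [ 0.5718 -0.1351  0.1229] yaw_y -24.0 tilt z [ 0.0004 -0.0031 -1.    ] F [-0.4291 -0.365  -1.1617] w 0.129
shift [ 0.2126 -0.0179 -0.0041] turn [ 0.0011  0.0039 -0.7133]
```

View pics/t14.png

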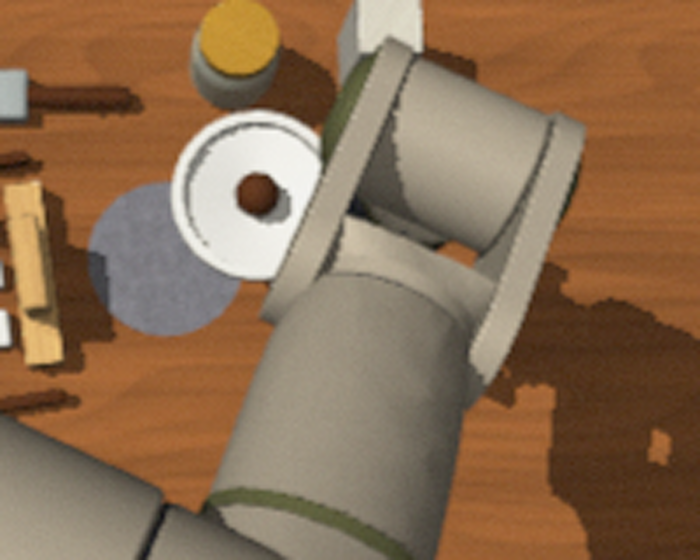

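```bash
python3 -m creep '[[[0.006,0,0],[0,0,-0.02],-1],[[0.021,-0.001,0],[0,0,-0.07],-1],[[0.042,-0.003,-0.001],[0,0,-0.145],-1],[[0.068,-0.005,-0.001],[0,0,-0.23],-1],[[0.094,-0.007,-0.002],[0,0,-0.32],-1],[[0.12,-0.009,-0.002],[0,0,-0.41],-1],[[0.145,-0.012,-0.003],[0,0,-0.5],-1],[[0.17,-0.014,-0.003],[0,0,-0.585],-1],[[0.192,-0.016,-0.004],[0,0,-0.655],-1],[[0.207,-0.018,-0.004],[0,0,-0.695],-1],[[0.213,-0.018,-0.004],[0,0.003,-0.713],-1],[[0.213,-0.018,-0.004],[0,0.003,-0.713],-1],[[0.213,-0.018,-0.004],[0,0.003,-0.713],-1]]'; python3 -c "
from h import *
goal([.5928,-.0746,.124],8.1)
st=[.5807,.0115,.14]
di=[.5807,.0115,np.pi/2+.14,.1]
im=robot.capture('top');overlay(im[:,:,::-1],'top',st,None,di,240,110,210,150,3.7,'pics/t15.png')
im=robot.capture('side');overlay(im[:,:,::-1],'side',st,None,di,220,120,210,150,3.7,'pics/s15.png')
"
```

```text
time: 22.85
ee_pos: [0.5928, -0.0748, 0.124]
tool_rot: [0.001, 0.656, 0.755, -0.0]
contact_force: [0.7, -0.6, -1.1]
gripper_width: 0.129
t 22.85 pos [ 0.5928 -0.0748  0.124 ] yaw_y 8.04 tilt z [ 0.0007 -0.0009 -1.    ] F [ 0.6703 -0.5669 -1.0558] w 0.129
shift [ 0.0007  0.0002 -0.0001] turn [ 0.0007  0.0013 -0.0014]
```

View pics/t15.png

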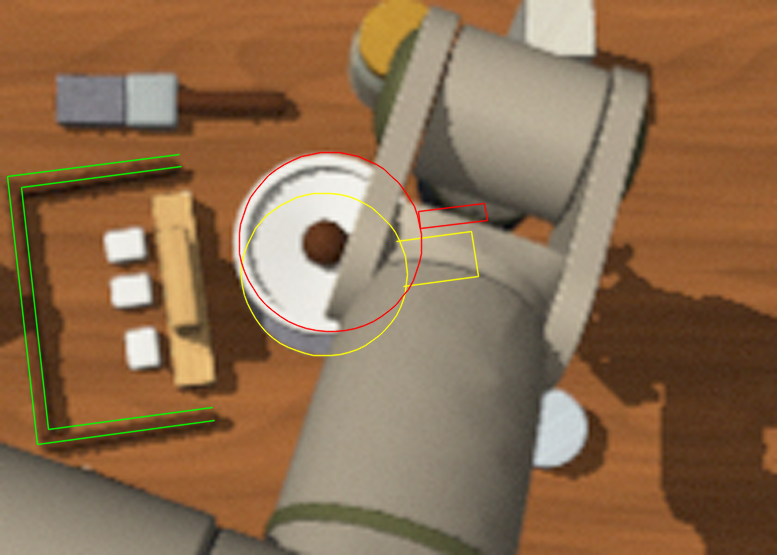

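View pics/s15.png

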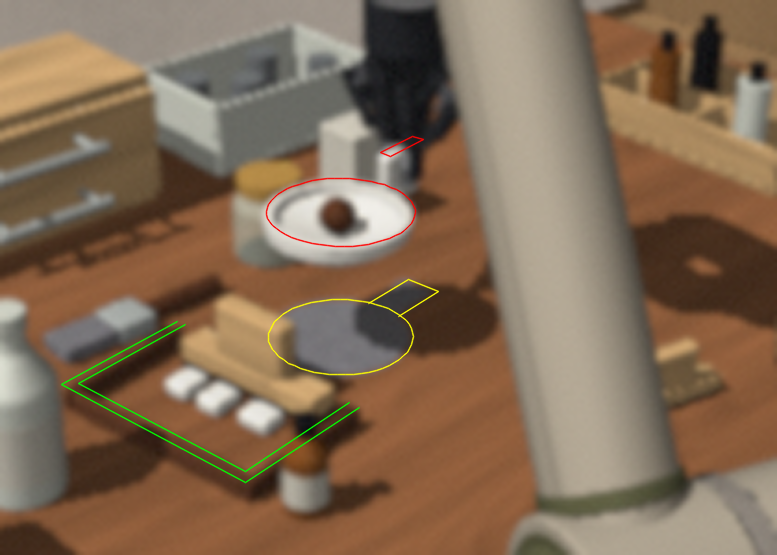

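```bash
python3 -m creep '[[[0,0,0],[0,0,0],-1],[[0,0,0],[0,0,0],-1],[[0,0,0],[0,0,0],-1],[[0,0,0],[0,0,0],-1]]'; python3 -c "
from h import *
st=np.array([.5807,.0115])
for x,y in [(126,245),(131,291),(143,348)]:
    p=z2w(x,y,.014,ox=240,oy=110,s=3.7); print('bar in station',R2(-.14)@(p[:2]-st))
p=z2w(188,312,.076,ox=240,oy=110,s=3.7);print('ridge',R2(-.14)@(p[:2]-st))
im=robot.capture('top');print('ball',[(b['centre'],b['confidence']) for b in robot.boxes_of('top','ball_center')])
r=p2w('top',110+243/3.7,240+323/3.7,.124);print('ball station',R2(-.14)@(r[:2]-st))
s=robot.read_state();print(s['qd'],s['gripper_width'])
robot.sign_off()
"
```

```text
time: 23.45
ee_pos: [0.5928, -0.0748, 0.124]
tool_rot: [0.001, 0.656, 0.755, -0.0]
contact_force: [0.3, 0.5, -2.0]
gripper_width: 0.134
bar in station [0.0395 0.1499]
bar in station [0.003  0.1504]
bar in station [-0.0423  0.1466]
ridge [-0.0292  0.1065]
ball []
ball station [-0.0021  0.0039]
[-0.0005 -0.0007 -0.0007 -0.001   0.0005 -0.0004] 0.12856811923510086
the job is handed in; nothing more can be done
```

I swept all three soap bars into the bay with the wooden block, then carried the dish to the round mat. I handed the job in at about 23.5 s with the dish still held there. No verdict was reported.

- **Bars and block:** The last measured bar positions in the station frame are (0.040, 0.150), (0.003, 0.150) and (−0.042, 0.147) m, all inside the bay. The block stands upright and released, about 0.11 m from the mat centre.
- **Dish:** It is gripped by its handle, with its underside about 0.10 m up and its centre within about 5 mm of the mat centre. Its handle lies along the tongue. It looked level in both camera pictures, and the joint speeds were about zero.
- **Ball:** It sits in the middle of the dish, measured by hand in the last top picture. In the last check the network found no ball, so only that picture supports this.
- **Bystanders:** None looked moved in the pictures. I did not measure their positions again.
- **Handle grasp:** The arm hid the handle from both cameras during the grasp, so I relied on the earlier measurements. The gripper opening of about 11.5 mm and the clean lift confirmed it. In the last side picture the handle is in the fingers.

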